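# Load the coffee carousel and click it on

### The job

Put the refillable coffee capsule with the blue handle into the pocket of the coffee carousel that stands at the red loading mark: press only gently and feel for the angle at which its lugs drop into the slots, so that it sits fully home with its flange flush on the pocket's rim. Then turn the carousel by its orange knob exactly one click anticlockwise (seen from above), let go, and leave the other capsules, the cups, the sugar pot and the spoon alone.

Things in the scene. Friction and masses are not known exactly. Their poses are not given: they have to be found in the camera images.
- capsule_mid (a point): Centre of the steel capsule to load, on its axis, half-way up (60 mm tall, upright on the table at first), level with the underside of its flange (52 mm across, 4 mm thick); z up. On the flange stands the blue bar handle: 34 mm along the capsule's x, 12 mm wide along its y (grip this width), from 4 to 30 mm above the point. Below, a round body 38 mm across. Weighs 50 to 100 g.
- capsule_foot (a point): Centre of the same capsule's underside, 30 mm below its centre point. The body tapers to 31 mm across over the lowest 7 mm. Two blue lugs, 7 mm wide along y, stick out along the capsule's +x and -x to 24.5 mm from the axis; their undersides are 12 mm above this point. Half a turn gives the same fit.
- pocket (a point): Centre of the mouth of the pocket to load, on its rim, 85 mm above the table; travels with the carousel; x radially outward, z up. In it sits a white ring liner: bore 41 mm across, over 30 mm deep, with two opposite open-topped slots 9 mm wide for the lugs. Capsule home: flange on the liner, its centre point here. Never press it down with more than about 30 N.
- pocket_floor (a point): Point 34 mm straight below the pocket's mouth. The liner's slots lie only roughly along the pocket's x: it sits turned up to 0.40 rad either way, not measured, to be seen from above or felt. With its lugs resting on the liner the capsule is 18 mm too high; pressed lightly and turned to within about 0.04 rad of the slots it drops in. The liner is stiff to turn (0.5 N m).
- knob_grip (a point): Point on the vertical axis of the carousel at which to grip its orange bar knob, 147 mm above the table. Grip it firmly. The bar is 44 mm long along this point's x, 14 mm wide along its y, from 16 mm below to 12 mm above the point. The pocket lies 78 mm from the axis towards -x of this point. Handles of loaded capsules end 32 mm below the point.
- machine: The coffee carousel's fixed base, a black disc 244 mm across and 30 mm high; origin on the carousel's axis at table level. The red loading mark is on its -x edge. Its white rear housing, 190 mm wide along y and 150 mm high, with the brew head, stands from 90 to 205 mm from the axis along its +x.
- drum (a joint): Angle of the carousel in rad, 0 at the start (pocket at the red mark), growing anticlockwise seen from above. It rests in sprung clicks at 0, 1.047 and 2.094 and does not turn back past 0. Leaving a click takes about 0.17 N m; past half-way the spring draws it on into the next.
- capsule_red_mid (a point): Centre of another capsule, red handle, same shape, on the table: not to be disturbed.
- capsule_green_mid (a point): Centre of another capsule, green handle, same shape, on the table: not to be disturbed.
- cup0: White upturned cup, 58 mm tall, 68 mm across, on the steel tray; origin at the centre of its underside. Not to be disturbed.
- cup1: White upturned cup with a blue band, 58 mm tall, on the tray; origin under its centre. Not to be disturbed.
- sugar_pot: Steel sugar pot with lid, 98 mm tall, 100 mm across; origin under its centre. Not to be disturbed.
- spoon: Spoon, 150 mm, lying on the table. Not to be disturbed.
Mind the look-alikes: they are no part of the job. What is shaped like the part that bears capsule_mid but yellow is not meant.

How it is judged:
On the way, in this order (a step that is already met when the one before it is completed fails the run):
1. the blue capsule sits fully home in the pocket while the carousel still stands at the loading mark (horizontal distance between capsule_mid and pocket below 0.003 m and z of capsule_mid in the frame of pocket between -0.003 and 0.002 m and angle between capsule_mid's own z axis and vertical below 0.06 rad and value of joint drum below 0.15 rad), for 0.2 s.
2. the carousel has been turned one click anticlockwise with the capsule in it (value of joint drum between 0.947 and 1.147 rad and z of capsule_mid in the frame of pocket below 0.002 m), for 0.2 s.
At the end, for the whole second after the job is handed in: The carousel rests one click on (1.047 rad, within 0.1 rad) and the blue capsule sits upright (within 0.06 rad) and fully home in its pocket: centre within 3 mm sideways of the pocket's centre and not more than 2 mm too high (all of step 2 and velocity of joint drum between -0.05 and 0.05 rad/s and horizontal distance between capsule_mid and pocket below 0.003 m and z of capsule_mid in the frame of pocket above -0.003 m and angle between capsule_mid's own z axis and vertical below 0.06 rad); the robot touches nothing.
It fails at once if the capsule is pressed on the carousel with more than 40 N (contact force between capsule and machine above 40 N).
It fails at once if the carousel is turned well past the one click (value of joint drum above 1.5 rad).
It fails at once if another capsule, a cup, the sugar pot or the spoon is moved more than 20 mm (distance of any of capsule_red_mid, capsule_green_mid, cup0, cup1, sugar_pot, spoon from where it was at the start of the episode above 0.02 m).
It also fails if it takes over 72 s, if anything falls off the work surface, if the arm or the gripper's body presses on something with over 40 N, if the wrist force passes 120 N, or if a joint passes its speed limit or range.

### The arm

A 7-joint arm with a two-finger parallel gripper is mounted at the origin on the work surface. World frame = base frame: x ahead of the robot, y to its left, z up, the work surface at z = 0. Lengths are in m, angles in rad, forces in N, time in s.
With the tool pointing down it reaches from about 0.35 to 0.9 m from the base axis. Payload 7.2 kg.
Tool frame: the origin (TCP) lies between the finger pads; the fingertips stand 25 mm ahead of it and the grasp point (between the pads) lies 6 mm ahead of it; z points along the fingers, y is the line along which they close (so a half turn about z gives the same grasp; the last joint's range is limited). The gripper opens to 88 mm and grips with 3 to 60 N. Pads are 20 mm wide; open, the fingers measure 115 mm over their backs; the gripper's body (75 mm by 178 mm) begins 61 mm behind the grasp point.
Start: joints at [-1.295, 0.411, -0.013, 1.596, 0.006, 1.134, -0.082], TCP at [0.211, 0.588, 0.248] pointing down, gripper open.
Joint ranges: [-2.95, 2.95], [-0.29, 1.99], [-1.47, 1.44], [0.14, 2.54], [-1.03, 4.17], [0.13, 1.85], [-2.86, 2.86]. Speed limits (rad/s): [2.39, 2.39, 3.01, 3.01, 3.14, 3.14, 3.14].

### API

Orientations are given as a 3x3 rotation matrix whose columns are the frame's x, y, z axes.
In Python, from cell import arm gives the robot as it stands.
- The arm moves only by the tool apply_moves, never from a script. Its argument "series" is a list of rows, each an object with "gripper": the closure, from -1 (fully open) to 1 (shut); "linear": the shift along the tool's x, y, z in mm, a list of three; "turn": the turn about the tool's z in degrees. In form: [{"gripper": gripper, "linear": [dx, dy, dz], "turn": turn}, ...]. A call has exactly 5 rows; each row shifts and turns the commanded pose from where the row before left it, along the tool's axes as they then stand; what a row does not reach is not made up. A row lasts 1/10 s, in which the tool goes at most 50 mm and 8.59 degrees, less where a joint would pass 70% of its speed; a pose out of reach is approached as far as the arm can. A call is refused whole if a number of a shift passes 50 or a number of a turn 8.59, either way. A call with a gripper value outside its range is refused whole. The fingers move at their own pace and stop on an object; "squeeze" is the grip in N (left out, the last holds). Time passes only in rows, so rows that do not move let the fingers close, or fill a call up. It gives the time, the measured TCP pose, the force, the opening and the grip force at its end, in the units of the state.
- arm.get_state(): the state, without advancing time (a new reading comes with each control period).
- arm.read_camera(name): name is "side" or "top" or "wrist"; returns a dict with "pixels" (384x512x3 uint8, red, green, blue), "mtx" (3x3 intrinsics, pixels), "position" and "orientation" of the camera in the world. Camera axes: x right, y up, looking along -z (the intrinsics and any distortion apply to the point x, -y, -z); pixel columns grow to the right and rows downward; lengths in m; the calibration is good to about 2 mm. A picture is of the moment at which its call begins. There is no depth.
- arm.close_job(): hands the job in; it is judged then, once.
The state is a dict: "time_s": time; "joints": joint angles; "joint_vel": joint speeds; "joint_efforts": joint torques, N m; "position": TCP position; "ee_rot": TCP orientation; "wrist_force": force on the tool from outside, world axes, zero at the start; "torque": the same for the moment, N m; "finger_gap": finger opening in m; "finger_force": force on a finger pad.
Only numpy, scipy, OpenCV 4.12 (cv2) and the standard library are available. Lean on these libraries where they do the work, as an engineer would, in place of code of your own. Each camera call takes 0.05 s, during which the arm holds its last target. There are 200 camera calls.

## Working session

There is one attempt and no reset: what is moved stays moved. The work goes in short steps, Python scripts to look and compute and a tool call to move; the robot and the scene stay as the last step left them, time stands still between calls to the robot, and variables do not carry over. Pictures are saved under pics/ and viewed, at most 10 in all, crops included, and the job is handed in when it is done.

Besides the shell and the picture viewer there is one more tool, called after "Call:" by a JSON object that holds its "api" and its "payload". apply_moves: Moves the arm, as the interface text tells. Its arguments: {"type":"object","properties":{"series":{"type":"array","items":{"type":"object","properties":{"gripper":{"type":"number"},"linear":{"type":"array","items":{"type":"number"}},"turn":{"type":"number"}}}},"squeeze":{"type":"number"}},"required":["series"]}

```bash
mkdir -p pics
cat > h.py <<'E'
import numpy as np, cv2
from cell import arm
def grab(n,f=None):
    c=arm.read_camera(n)
    if f: cv2.imwrite('pics/'+f,c['pixels'][:,:,::-1])
    return c
def ray(c,u,v,z):
    K=np.array(c['mtx']);d=np.linalg.inv(K)@[u,v,1]
    d=np.array(c['orientation'])@[d[0],-d[1],-d[2]]
    p=np.array(c['position']);return p+d*(z-p[2])/d[2]
def proj(c,P):
    q=np.array(c['orientation']).T@(np.array(P)-c['position']);q=np.array(c['mtx'])@[q[0],-q[1],-q[2]]
    return q[:2]/q[2]
E
python3 - <<'E'
from h import *
for n in('top','side'):
    c=grab(n,n+'0.png');print({k:np.round(v,3).tolist() for k,v in c.items() if k!='pixels'},[k for k in c])
s=arm.get_state();print({k:np.round(v,3).tolist() for k,v in s.items()})
E
```

```text
{'mtx': [[464.885, 0.0, 249.111], [0.0, 464.885, 200.329], [0.0, 0.0, 1.0]], 'position': [0.388, -0.017, 1.805], 'orientation': [[0.009, 0.999, -0.05], [-1.0, 0.009, -0.01], [-0.01, 0.05, 0.999]]} ['pixels', 'mtx', 'position', 'orientation']
{'mtx': [[348.16, 0.0, 257.75], [0.0, 348.16, 188.082], [0.0, 0.0, 1.0]], 'position': [0.448, -0.887, 0.61], 'orientation': [[0.998, 0.028, -0.051], [-0.058, 0.493, -0.868], [0.001, 0.87, 0.494]]} ['pixels', 'mtx', 'position', 'orientation']
{'time_s': 0.1, 'joints': [-1.295, 0.412, -0.013, 1.597, 0.006, 1.134, -0.082], 'joint_vel': [-0.001, -0.001, 0.001, -0.003, 0.0, 0.0, 0.0], 'joint_efforts': [0.003, -58.911, 0.644, -29.171, -0.054, 0.015, 0.0], 'position': [0.211, 0.588, 0.247], 'ee_rot': [[-0.941, 0.337, -0.0], [0.337, 0.941, -0.001], [-0.0, -0.001, -1.0]], 'wrist_force': [-0.289, 0.396, -0.036], 'torque': [-0.007, -0.013, 0.021], 'finger_force': 0.0, 'finger_gap': 0.088}
```

View pics/top0.png

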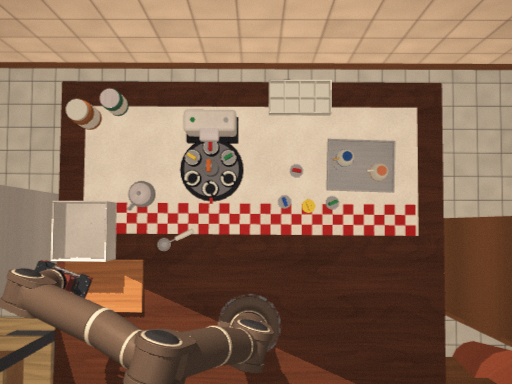

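View pics/side0.png

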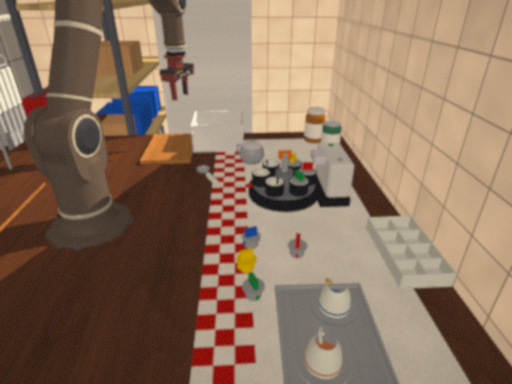

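Top view: the blue capsule is at (285,202) and the carousel axis at about (211,170). The red mark is at (211,203), with an empty pocket at (211,188). The yellow, red and green capsules stand close to the blue one.

Run:
```python
from h import *
c=grab('top');im=c['pixels'];hsv=cv2.cvtColor(im,cv2.COLOR_RGB2HSV)
def blob(n,h0,h1,x0,x1,y0,y1,z,s=110,vmin=60):
    m=np.zeros(im.shape[:2],np.uint8);m[y0:y1,x0:x1]=cv2.inRange(hsv,(h0,s,vmin),(h1,255,255))[y0:y1,x0:x1]
    p=cv2.findNonZero(m)
    if p is None: print(n,None);return
    u,v=p[:,0].mean(0);mm=cv2.moments(m,True);a=.5*np.degrees(np.arctan2(2*mm['mu11'],mm['mu20']-mm['mu02']))
    print(n,len(p),round(u,1),round(v,1),ray(c,u,v,z).round(4),'img ang',a.round(1))
blob('blue',100,130,275,295,193,211,.06)
blob('green',45,90,322,342,193,211,.06)
blob('yellow',20,35,298,318,196,215,.06)
blob('knob',3,20,200,220,158,180,.159)
blob('mark',0,4,203,220,196,206,.03)
print(ray(c,211,170,.1))
cv2.imwrite('pics/crop.png',cv2.resize(im[130:220,170:300,::-1],None,fx=6,fy=6,interpolation=cv2.INTER_CUBIC))
```

```text
blue 23 284.4 201.3 [ 0.4726 -0.1312  0.06  ] img ang 70.0
green 20 332.8 202.2 [ 0.4712 -0.3124  0.06  ] img ang -24.5
yellow 136 308.4 205.5 [ 0.4579 -0.2214  0.06  ] img ang 53.0
knob 63 208.1 165.0 [0.595  0.1476 0.159 ] img ang 90.0
mark 40 208.5 201.6 [0.4706 0.157  0.03  ] img ang -40.2
[0.58395136 0.1424455  0.1       ]
```

View pics/crop.png

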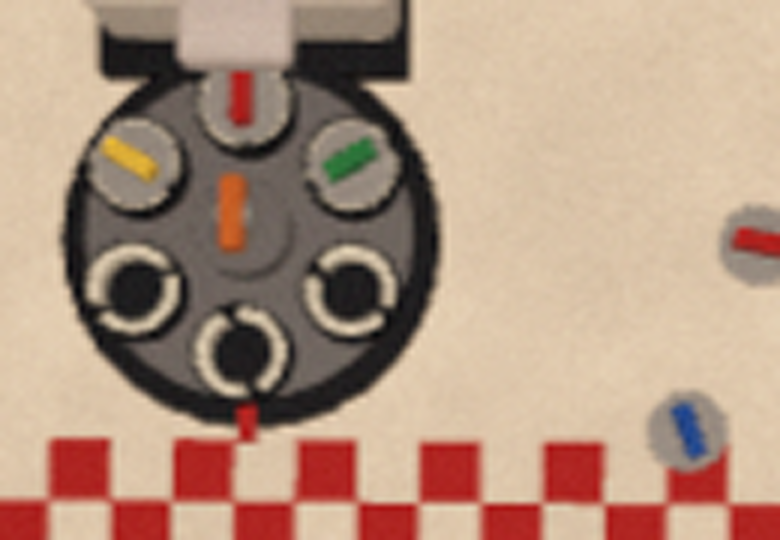

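Blue handle: about (0.473, -0.131), axis at roughly +20° from x. The loading pocket's slots lie at about +13°. I'll move above the capsule, then turn.

Call:
{"api": "apply_moves", "payload": {"series": [{"gripper":-1,"linear":[-24.5,-29.4,1],"turn":0},{"gripper":-1,"linear":[-24.5,-29.4,1],"turn":0},{"gripper":-1,"linear":[-24.5,-29.4,1],"turn":0},{"gripper":-1,"linear":[-24.5,-29.4,1],"turn":0},{"gripper":-1,"linear":[-24.5,-29.4,1],"turn":0}]}}

```text
time_s: 0.65
position: [0.2767, 0.4071, 0.2424]
ee_rot: [[-0.941, 0.337, -0.0], [0.337, 0.941, -0.0], [0.0, -0.0, -1.0]]
wrist_force: [0.2, 1.0, 0.2]
finger_gap: 0.0875
finger_force: 0.0
```

Call:
{"api": "apply_moves", "payload": {"series": [{"gripper":-1,"linear":[-24.5,-29.4,1],"turn":0},{"gripper":-1,"linear":[-24.5,-29.4,1],"turn":0},{"gripper":-1,"linear":[-24.5,-29.4,1],"turn":0},{"gripper":-1,"linear":[-24.5,-29.4,1],"turn":0},{"gripper":-1,"linear":[-24.5,-29.4,1],"turn":0}]}}

```text
time_s: 1.15
position: [0.3425, 0.2274, 0.2376]
ee_rot: [[-0.941, 0.337, 0.0], [0.337, 0.941, 0.0], [0.0, 0.0, -1.0]]
wrist_force: [0.8, -0.3, 0.0]
finger_gap: 0.0878
finger_force: 0.0
```

Call:
{"api": "apply_moves", "payload": {"series": [{"gripper":-1,"linear":[-24.5,-29.4,1],"turn":0},{"gripper":-1,"linear":[-24.5,-29.4,1],"turn":0},{"gripper":-1,"linear":[-24.5,-29.4,1],"turn":0},{"gripper":-1,"linear":[-24.5,-29.4,1],"turn":0},{"gripper":-1,"linear":[-24.5,-29.4,1],"turn":0}]}}

```text
time_s: 1.65
position: [0.4082, 0.0478, 0.2327]
ee_rot: [[-0.942, 0.337, 0.0], [0.337, 0.942, 0.0], [-0.0, 0.0, -1.0]]
wrist_force: [0.7, 0.5, 0.0]
finger_gap: 0.0879
finger_force: 0.0
```

Call:
{"api": "apply_moves", "payload": {"series": [{"gripper":-1,"linear":[-24.5,-29.4,1],"turn":0},{"gripper":-1,"linear":[-24.5,-29.4,1],"turn":0},{"gripper":-1,"linear":[-24.5,-29.4,1],"turn":0},{"gripper":-1,"linear":[-24.5,-29.4,1],"turn":0},{"gripper":-1,"linear":[-24.5,-29.4,1],"turn":0}]}}

```text
time_s: 2.15
position: [0.4741, -0.1317, 0.2276]
ee_rot: [[-0.942, 0.337, 0.0], [0.337, 0.942, 0.0], [-0.0, 0.0, -1.0]]
wrist_force: [0.7, 0.0, -0.2]
finger_gap: 0.0878
finger_force: 0.0
```

Call:
{"api": "apply_moves", "payload": {"series": [{"gripper":-1,"linear":[0,0,0],"turn":8.4},{"gripper":-1,"linear":[0,0,0],"turn":8.4},{"gripper":-1,"linear":[0,0,0],"turn":8.4},{"gripper":-1,"linear":[0,0,0],"turn":8.4},{"gripper":-1,"linear":[0,0,0],"turn":8.4}]}}

```text
time_s: 2.65
position: [0.4736, -0.1303, 0.2275]
ee_rot: [[-0.469, 0.883, -0.0], [0.883, 0.469, 0.0], [0.0, -0.0, -1.0]]
wrist_force: [-0.2, -0.1, 0.7]
finger_gap: 0.0881
finger_force: 0.0
```

Call:
{"api": "apply_moves", "payload": {"series": [{"gripper":-1,"linear":[0,0,0],"turn":8.4},{"gripper":-1,"linear":[0,0,0],"turn":8.4},{"gripper":-1,"linear":[0,0,0],"turn":8.4},{"gripper":-1,"linear":[0,0,0],"turn":8.4},{"gripper":-1,"linear":[0,0,0],"turn":8.4}]}}

```text
time_s: 3.15
position: [0.4737, -0.1302, 0.2275]
ee_rot: [[0.243, 0.97, -0.0], [0.97, -0.243, 0.0], [0.0, -0.0, -1.0]]
wrist_force: [0.0, -0.5, -0.1]
finger_gap: 0.088
finger_force: 0.0
```

Call:
{"api": "apply_moves", "payload": {"series": [{"gripper":-1,"linear":[0,0,0],"turn":8.4},{"gripper":-1,"linear":[0,0,0],"turn":8.4},{"gripper":-1,"linear":[0,0,0],"turn":8.4},{"gripper":-1,"linear":[0,0,0],"turn":8.4},{"gripper":-1,"linear":[0,0,0],"turn":8.4}]}}

```text
time_s: 3.65
position: [0.4737, -0.1302, 0.2275]
ee_rot: [[0.829, 0.559, -0.0], [0.559, -0.829, 0.0], [-0.0, -0.0, -1.0]]
wrist_force: [-0.5, 0.8, -0.5]
finger_gap: 0.0879
finger_force: 0.0
```

Call:
{"api": "apply_moves", "payload": {"series": [{"gripper":-0.5,"linear":[0,0,0],"turn":8.4},{"gripper":-0.5,"linear":[0,0,0],"turn":5},{"gripper":-0.5,"linear":[0,0,0],"turn":0},{"gripper":-0.5,"linear":[0,0,0],"turn":0},{"gripper":-0.5,"linear":[0,0,0],"turn":0}]}}

```text
time_s: 4.15
position: [0.4738, -0.1303, 0.2276]
ee_rot: [[0.933, 0.359, -0.0], [0.359, -0.933, 0.0], [0.0, -0.0, -1.0]]
wrist_force: [-0.1, -0.1, 0.2]
finger_gap: 0.0655
finger_force: 0.0
```

Run:
```python
from h import *
c=grab('wrist','w1.png');print({k:np.round(v,3).tolist() for k,v in c.items() if k!='pixels'})
s=arm.get_state();print({k:np.round(s[k],4).tolist() for k in('time_s','joints','position','ee_rot','finger_gap')})
print(proj(c,[.4726,-.1312,.06]))
```

```text
{'mtx': [[278.11, 0.0, 257.3], [0.0, 278.11, 194.189], [0.0, 0.0, 1.0]], 'position': [0.547, -0.101, 0.365], 'orientation': [[0.358, 0.895, 0.266], [-0.934, 0.344, 0.101], [-0.001, -0.284, 0.959]]}
{'time_s': 4.2, 'joints': [-0.6963, 0.3207, 1.0812, 1.984, -0.3313, 1.0277, -0.6655], 'position': [0.4738, -0.1303, 0.2276], 'ee_rot': [[0.9336, 0.3583, 0.0001], [0.3583, -0.9336, 0.0002], [0.0002, -0.0002, -1.0]], 'finger_gap': 0.0661}
[258.85469091 185.98608962]
```

View pics/w1.png

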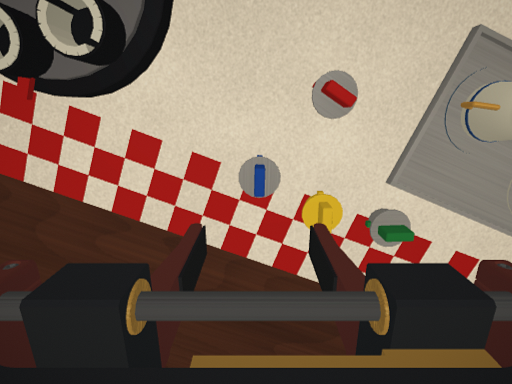

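Wrist view: the blue capsule is at (260,177), its handle along the tool x axis. Yellow is at (322,212).

```bash
cat >> h.py <<'E'
def blobpts(c,h0,h1,x0,x1,y0,y1,s=120,v=50):
    m=np.zeros(c['pixels'].shape[:2],np.uint8)
    m[y0:y1,x0:x1]=cv2.inRange(cv2.cvtColor(c['pixels'],cv2.COLOR_RGB2HSV),(h0,s,v),(h1,255,255))[y0:y1,x0:x1]
    n,l,st,ce=cv2.connectedComponentsWithStats(m);k=1+np.argmax(st[1:,4])
    return np.argwhere(l==k)[:,::-1].astype(np.float32)
E
python3 - <<'E'
from h import *
c=grab('wrist');p=blobpts(c,100,130,235,285,150,205)
print(len(p),p.min(0),p.max(0),cv2.minAreaRect(p))
for z in(.047,.06): 
  W=np.array([ray(c,u,v,z)[:2] for u,v in p]);w,V=np.linalg.eigh(np.cov(W.T));print(z,W.mean(0),np.degrees(np.arctan(V[1,1]/V[0,1])))
g=cv2.cvtColor(c['pixels'],cv2.COLOR_RGB2GRAY)[140:215,225:295]
h=cv2.HoughCircles(cv2.GaussianBlur(g,(3,3),0),cv2.HOUGH_GRADIENT_ALT,1,30,param1=150,param2=.6,minRadius=15,maxRadius=26)
if h is not None:
  for x,y,r in h[0]: print(x+225,y+140,r,ray(c,x+225,y+140,.034))
print(p[p[:,0].argsort()][[0,-1]])
from scipy.spatial.transform import Rotation as R
E
```

```text
319 [254. 164.] [264. 196.] ((259.0, 180.0), (32.0, 10.0), 90.0)
0.047 [ 0.4758038  -0.13047425] 19.023944552048825
0.06 [ 0.47873017 -0.12927106] 19.02394455204884
258.0 177.0 21.138466 [ 0.47642558 -0.1287753   0.034     ]
[[254. 191.]
 [264. 166.]]
```

Call:
{"api": "apply_moves", "payload": {"series": [{"gripper":-0.5,"linear":[2.3,0,40],"turn":0},{"gripper":-0.5,"linear":[0,0,40],"turn":0},{"gripper":-0.5,"linear":[0,0,40],"turn":0},{"gripper":-0.5,"linear":[0,0,30],"turn":0},{"gripper":-0.5,"linear":[0,0,16],"turn":0}]}}

```text
time_s: 4.75
position: [0.4747, -0.1294, 0.0593]
ee_rot: [[0.934, 0.357, -0.003], [0.357, -0.934, 0.0], [-0.003, -0.001, -1.0]]
wrist_force: [0.7, -0.8, 0.6]
finger_gap: 0.0658
finger_force: 0.0
```

Call:
{"api": "apply_moves", "payload": {"series": [{"gripper":1,"linear":[0,0,0],"turn":0},{"gripper":1,"linear":[0,0,0],"turn":0},{"gripper":1,"linear":[0,0,0],"turn":0},{"gripper":1,"linear":[0,0,0],"turn":0},{"gripper":1,"linear":[0,0,0],"turn":0}], "squeeze": 30}}

```text
time_s: 5.25
position: [0.4765, -0.1294, 0.0624]
ee_rot: [[0.934, 0.357, 0.002], [0.357, -0.934, 0.0], [0.002, 0.0, -1.0]]
wrist_force: [0.2, 0.2, -1.0]
finger_gap: 0.0295
finger_force: 0.0
```

Call:
{"api": "apply_moves", "payload": {"series": [{"gripper":1,"linear":[0,0,0],"turn":0},{"gripper":1,"linear":[0,0,0],"turn":0},{"gripper":1,"linear":[0,0,0],"turn":0},{"gripper":1,"linear":[0,0,0],"turn":0},{"gripper":1,"linear":[0,0,0],"turn":0}]}}

```text
time_s: 5.75
position: [0.4759, -0.1295, 0.0616]
ee_rot: [[0.934, 0.357, -0.0], [0.357, -0.934, 0.0], [-0.0, -0.0, -1.0]]
wrist_force: [-0.9, -0.1, 0.0]
finger_gap: 0.0117
finger_force: 30.0
```

Call:
{"api": "apply_moves", "payload": {"series": [{"gripper":1,"linear":[0,0,-20],"turn":0},{"gripper":1,"linear":[0,0,-40],"turn":0},{"gripper":1,"linear":[0,0,-45],"turn":0},{"gripper":1,"linear":[0,0,-30],"turn":0},{"gripper":1,"linear":[0,0,-15],"turn":0}]}}

```text
time_s: 6.25
position: [0.4767, -0.1299, 0.2138]
ee_rot: [[0.934, 0.357, 0.003], [0.357, -0.934, 0.0], [0.003, 0.001, -1.0]]
wrist_force: [-0.1, -0.3, -0.5]
finger_gap: 0.0118
finger_force: 30.0
```

Call:
{"api": "apply_moves", "payload": {"series": [{"gripper":1,"linear":[10,-25,0],"turn":0},{"gripper":1,"linear":[13,-31,0],"turn":0},{"gripper":1,"linear":[13,-31,0],"turn":0},{"gripper":1,"linear":[13,-31,0],"turn":0},{"gripper":1,"linear":[13,-31,0],"turn":0}]}}

```text
time_s: 6.75
position: [0.4801, 0.0334, 0.2109]
ee_rot: [[0.934, 0.357, -0.001], [0.357, -0.934, 0.0], [-0.001, -0.0, -1.0]]
wrist_force: [0.5, -1.4, -1.0]
finger_gap: 0.0117
finger_force: 30.0
```

Call:
{"api": "apply_moves", "payload": {"series": [{"gripper":1,"linear":[13,-31,0],"turn":0},{"gripper":1,"linear":[13,-31,0],"turn":0},{"gripper":1,"linear":[11,-25,0],"turn":0},{"gripper":1,"linear":[5,-14,0],"turn":0},{"gripper":1,"linear":[0,0,0],"turn":0}]}}

```text
time_s: 7.25
position: [0.4834, 0.1428, 0.2108]
ee_rot: [[0.933, 0.36, -0.001], [0.36, -0.933, -0.001], [-0.001, 0.0, -1.0]]
wrist_force: [1.2, 0.1, -0.4]
finger_gap: 0.0115
finger_force: 30.0
```

Run:
```python
from h import *
arm.read_camera('wrist');arm.read_camera('wrist')
c=grab('wrist');cv2.imwrite('pics/w2.png',cv2.resize(c['pixels'][:300,130:430,::-1],None,fx=2,fy=2,interpolation=cv2.INTER_CUBIC))
np.save('w2.npy',c,allow_pickle=True)
s=arm.get_state();print({k:np.round(s[k],4).tolist() for k in('time_s','joints','position','ee_rot','finger_gap','wrist_force')})
print(proj(c,[.517,.1535,.085]))
```

```text
{'time_s': 7.4, 'joints': [-1.2036, 0.3773, 1.0611, 1.9757, -0.3887, 1.0106, -1.1677], 'position': [0.4838, 0.1394, 0.2115], 'ee_rot': [[0.9349, 0.355, -0.0002], [0.355, -0.9349, -0.0006], [-0.0004, 0.0005, -1.0]], 'finger_gap': 0.0122, 'wrist_force': [-0.609, 0.427, -0.5355]}
[257.5739223 158.9878675]
```

View pics/w2.png

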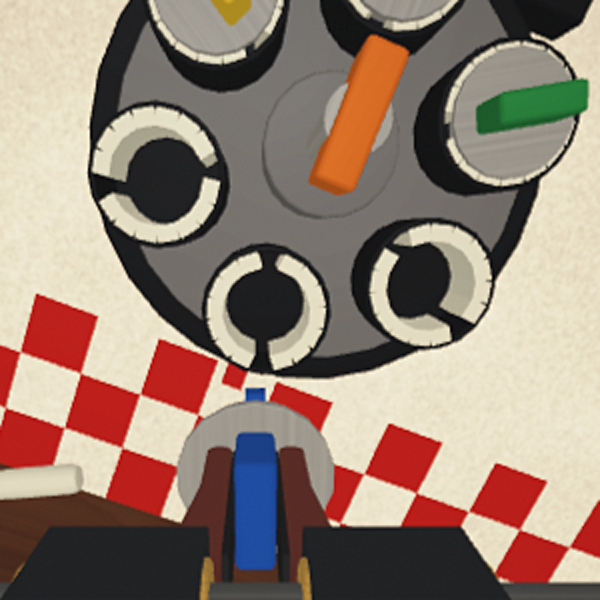

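Wrist view: the pocket liner is centred at crop (266,307), with slots at (268,260) and (263,355), so nearly aligned with the held handle. The held flange is centred near crop column 256, with its top edge at row 402.

Run:
```python
from h import *
c=np.load('w2.npy',allow_pickle=True).item()
r=lambda u,v,z:ray(c,130+(u-.5)/2,(v-.5)/2,z)
def cen(P):
    A=np.c_[2*P[:,:2],np.ones(len(P))];s=np.linalg.lstsq(A,(P[:,:2]**2).sum(1),rcond=None)[0];return s[:2],np.sqrt(s[2]+s[:2]@s[:2])
P=np.array([r(*q,.085) for q in[(206,308),(328,306),(267,245),(264,371),(222,265),(310,264),(225,352),(310,348)]])
print('pocket',cen(P))
a,b=r(268,260,.085),r(263,358,.085);d=a-b;print('slot ang',np.degrees(np.arctan2(d[1],d[0])),'mid',(a+b)/2)
s=arm.get_state();t=np.array(s['position']);Rm=np.array(s['ee_rot']);print('toolx ang',np.degrees(np.arctan2(Rm[1,0],Rm[0,0])))
F=np.array([r(*q,t[2]-.027) for q in[(178,470),(334,470),(256,402),(196,428),(314,428)]])
m,rad=cen(F);print('flange',m,rad,'in tool',Rm[:2,:2].T@(m-t[:2]))
k=np.array([r(*q,.159) for q in[(374,37),(408,50),(349,193),(311,180)]]);print('knob',k.mean(0),[np.degrees(np.arctan2(*(k[0]-k[3])[1::-1]))])
```

```text
pocket (array([0.52290329, 0.15027523]), np.float64(0.029090289348261578))
slot ang 18.21767977743106 mid [0.52232199 0.15056198 0.085     ]
toolx ang 20.795950789397775
flange [0.48434769 0.14114983] 0.02510102507921911 in tool [ 0.00108822 -0.00144056]
knob [0.5983908  0.15008665 0.159     ] [np.float64(-2.955617431733092)]
```

Call:
{"api": "apply_moves", "payload": {"series": [{"gripper":1,"linear":[13,2,0],"turn":1.3},{"gripper":1,"linear":[16,2,0],"turn":1.3},{"gripper":1,"linear":[10,1,10],"turn":0},{"gripper":1,"linear":[0,0,25],"turn":0},{"gripper":1,"linear":[0,0,18],"turn":0}]}}

```text
time_s: 7.9
position: [0.5235, 0.1485, 0.1576]
ee_rot: [[0.95, 0.312, 0.0], [0.312, -0.95, -0.0], [0.0, 0.0, -1.0]]
wrist_force: [-0.0, 0.5, -0.9]
finger_gap: 0.0118
finger_force: 30.0
```

Call:
{"api": "apply_moves", "payload": {"series": [{"gripper":1,"linear":[0,0,0],"turn":0},{"gripper":1,"linear":[0,0,0],"turn":0},{"gripper":1,"linear":[0,0,0],"turn":0},{"gripper":1,"linear":[0,0,0],"turn":0},{"gripper":1,"linear":[0,0,0],"turn":0}]}}

```text
time_s: 8.4
position: [0.5227, 0.1498, 0.1593]
ee_rot: [[0.949, 0.314, 0.001], [0.314, -0.949, 0.001], [0.001, -0.0, -1.0]]
wrist_force: [0.3, -0.3, -0.4]
finger_gap: 0.0123
finger_force: 30.0
```

Run:
```python
from h import *
c=grab('wrist');cv2.imwrite('pics/w3.png',cv2.resize(c['pixels'][80:280,155:355,::-1],None,fx=3,fy=3,interpolation=cv2.INTER_CUBIC))
np.save('w3.npy',c,allow_pickle=True)
```

```text
(no output)
```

View pics/w3.png

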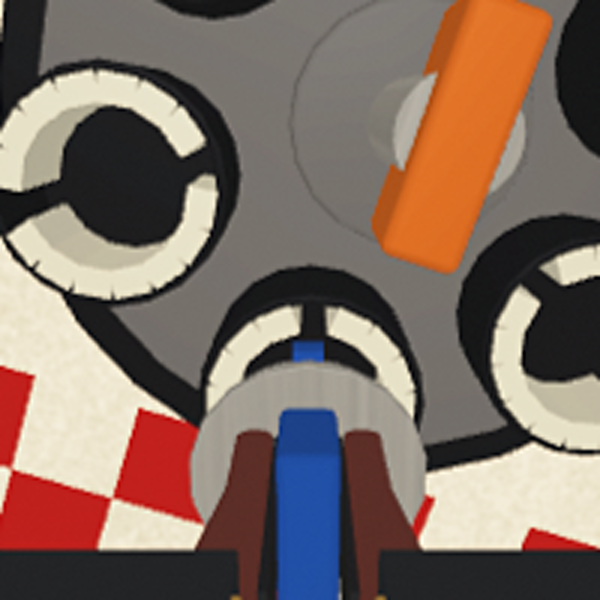

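The slot is at crop column 313 and the lug at 308, so the capsule sits about 1 mm off in tool y. I'll check x from the edges.

Run:
```python
from h import *
c=np.load('w3.npy',allow_pickle=True).item()
r=lambda u,v,z:ray(c,155+(u-1)/3,80+(v-1)/3,z)
s=arm.get_state();t=np.array(s['position']);Rm=np.array(s['ee_rot'])
f=lambda p:(Rm.T@(p-t))[:2]*1e3
print(f(r(311,304,.085)),'-29.1;',f(r(308,362,t[2]-.0276)),'-26; lug',f(r(308,342,t[2]-.0316-.018+.01)),'-24.5; slot',f(r(314,318,.085)),f(r(313,340,.085)))
```

```text
[27.3299128 -0.3507403] -29.1; [26.39097435 -1.09442314] -26; lug [27.1852866  -1.10392961] -24.5; slot [23.55932264  0.43654823] [17.55921472  0.18116399]
```

Call:
{"api": "apply_moves", "payload": {"series": [{"gripper":1,"linear":[-1.5,1,0],"turn":0},{"gripper":1,"linear":[0,0,5],"turn":0},{"gripper":1,"linear":[0,0,5],"turn":0},{"gripper":1,"linear":[0,0,4],"turn":0},{"gripper":1,"linear":[0,0,0],"turn":0}]}}

```text
time_s: 8.95
position: [0.5208, 0.1481, 0.1439]
ee_rot: [[0.949, 0.314, -0.001], [0.314, -0.949, -0.001], [-0.001, 0.0, -1.0]]
wrist_force: [-0.2, 0.8, 0.0]
finger_gap: 0.0121
finger_force: 30.0
```

Call:
{"api": "apply_moves", "payload": {"series": [{"gripper":1,"linear":[0,0,2],"turn":0},{"gripper":1,"linear":[0,0,2],"turn":0},{"gripper":1,"linear":[0,0,2],"turn":0},{"gripper":1,"linear":[0,0,0],"turn":0},{"gripper":1,"linear":[0,0,0],"turn":0}]}}

```text
time_s: 9.45
position: [0.5213, 0.1481, 0.1387]
ee_rot: [[0.949, 0.314, 0.0], [0.314, -0.949, -0.0], [0.0, 0.0, -1.0]]
wrist_force: [-0.5, 0.4, -0.7]
finger_gap: 0.0117
finger_force: 30.0
```

Call:
{"api": "apply_moves", "payload": {"series": [{"gripper":1,"linear":[0,0,1],"turn":0},{"gripper":1,"linear":[0,0,1],"turn":0},{"gripper":1,"linear":[0,0,1],"turn":0},{"gripper":1,"linear":[0,0,1],"turn":0},{"gripper":1,"linear":[0,0,1],"turn":0}]}}

```text
time_s: 9.95
position: [0.5213, 0.1482, 0.1337]
ee_rot: [[0.949, 0.314, 0.0], [0.314, -0.949, 0.0], [0.0, -0.0, -1.0]]
wrist_force: [-0.7, -0.0, 3.6]
finger_gap: 0.0117
finger_force: 30.0
```

Call:
{"api": "apply_moves", "payload": {"series": [{"gripper":1,"linear":[0,0,0.5],"turn":0},{"gripper":1,"linear":[0,0,0.5],"turn":0},{"gripper":1,"linear":[0,0,0],"turn":0},{"gripper":1,"linear":[0,0,0],"turn":0},{"gripper":1,"linear":[0,0,0],"turn":0}]}}

```text
time_s: 10.45
position: [0.5213, 0.1481, 0.1326]
ee_rot: [[0.949, 0.314, 0.0], [0.314, -0.949, -0.0], [0.0, 0.0, -1.0]]
wrist_force: [0.1, -0.3, -0.4]
finger_gap: 0.012
finger_force: 30.0
```

Call:
{"api": "apply_moves", "payload": {"series": [{"gripper":1,"linear":[0,0,1],"turn":0},{"gripper":1,"linear":[0,0,1],"turn":0},{"gripper":1,"linear":[0,0,1],"turn":0},{"gripper":1,"linear":[0,0,0],"turn":0},{"gripper":1,"linear":[0,0,0],"turn":0}]}}

```text
time_s: 10.95
position: [0.5213, 0.148, 0.1296]
ee_rot: [[0.949, 0.314, 0.0], [0.314, -0.949, -0.0], [0.0, 0.0, -1.0]]
wrist_force: [1.2, -1.0, -0.1]
finger_gap: 0.0116
finger_force: 30.0
```

Call:
{"api": "apply_moves", "payload": {"series": [{"gripper":1,"linear":[0,0,2],"turn":0},{"gripper":1,"linear":[0,0,2],"turn":0},{"gripper":1,"linear":[0,0,2],"turn":0},{"gripper":1,"linear":[0,0,0],"turn":0},{"gripper":1,"linear":[0,0,0],"turn":0}]}}

```text
time_s: 11.45
position: [0.5213, 0.148, 0.1234]
ee_rot: [[0.949, 0.314, 0.0], [0.314, -0.949, -0.0], [0.0, 0.0, -1.0]]
wrist_force: [3.1, -2.4, -2.1]
finger_gap: 0.0119
finger_force: 30.0
```

Call:
{"api": "apply_moves", "payload": {"series": [{"gripper":1,"linear":[0,0,1],"turn":0},{"gripper":1,"linear":[0,0,1],"turn":0},{"gripper":1,"linear":[0,0,1],"turn":0},{"gripper":1,"linear":[0,0,1],"turn":0},{"gripper":1,"linear":[0,0,1],"turn":0}]}}

```text
time_s: 11.95
position: [0.5213, 0.1481, 0.1187]
ee_rot: [[0.949, 0.314, 0.0], [0.314, -0.949, 0.0], [0.0, -0.0, -1.0]]
wrist_force: [1.2, -2.9, 4.1]
finger_gap: 0.012
finger_force: 30.0
```

Call:
{"api": "apply_moves", "payload": {"series": [{"gripper":1,"linear":[0,0,0.7],"turn":0},{"gripper":1,"linear":[0,0,0.7],"turn":0},{"gripper":1,"linear":[0,0,0.6],"turn":0},{"gripper":1,"linear":[0,0,0],"turn":0},{"gripper":1,"linear":[0,0,0],"turn":0}]}}

```text
time_s: 12.45
position: [0.5212, 0.1481, 0.1165]
ee_rot: [[0.949, 0.314, -0.0], [0.314, -0.949, -0.0], [-0.0, 0.0, -1.0]]
wrist_force: [1.4, -3.1, 2.2]
finger_gap: 0.0123
finger_force: 30.0
```

Run:
```python
from h import *
c=grab('wrist');cv2.imwrite('pics/w4.png',cv2.resize(c['pixels'][80:280,155:355,::-1],None,fx=3,fy=3,interpolation=cv2.INTER_CUBIC))
```

```text
(no output)
```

View pics/w4.png

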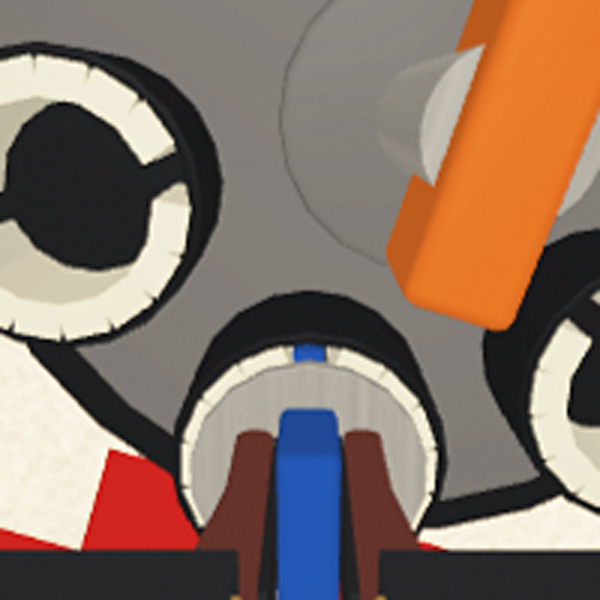

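The lug is in its slot and the flange sits concentric on the liner. I'll press gently to confirm it is seated.

Call:
{"api": "apply_moves", "payload": {"series": [{"gripper":1,"linear":[0,0,0.5],"turn":0},{"gripper":1,"linear":[0,0,0.5],"turn":0},{"gripper":1,"linear":[0,0,0],"turn":0},{"gripper":1,"linear":[0,0,0],"turn":0},{"gripper":1,"linear":[0,0,0],"turn":0}]}}

```text
time_s: 13.0
position: [0.5213, 0.1482, 0.1164]
ee_rot: [[0.949, 0.314, -0.0], [0.314, -0.949, 0.001], [0.0, -0.001, -1.0]]
wrist_force: [-1.1, -2.6, 13.3]
finger_gap: 0.0121
finger_force: 30.0
```

Call:
{"api": "apply_moves", "payload": {"series": [{"gripper":0.2,"linear":[0,0,-0.5],"turn":0},{"gripper":0.2,"linear":[0,0,0],"turn":0},{"gripper":0.2,"linear":[0,0,0],"turn":0},{"gripper":0.2,"linear":[0,0,0],"turn":0},{"gripper":0.2,"linear":[0,0,0],"turn":0}]}}

```text
time_s: 13.5
position: [0.521, 0.1483, 0.1159]
ee_rot: [[0.949, 0.314, -0.001], [0.314, -0.949, -0.0], [-0.0, -0.0, -1.0]]
wrist_force: [0.1, 0.1, 0.4]
finger_gap: 0.0351
finger_force: 0.0
```

Call:
{"api": "apply_moves", "payload": {"series": [{"gripper":0.2,"linear":[0,0,-10],"turn":0},{"gripper":0.2,"linear":[0,0,-25],"turn":0},{"gripper":0.2,"linear":[0,0,-40],"turn":0},{"gripper":0.2,"linear":[0,0,-25],"turn":0},{"gripper":0.2,"linear":[0,0,0],"turn":0}]}}

```text
time_s: 14.0
position: [0.5231, 0.1481, 0.2199]
ee_rot: [[0.95, 0.314, 0.005], [0.314, -0.95, 0.003], [0.006, -0.001, -1.0]]
wrist_force: [-0.2, 0.4, -0.7]
finger_gap: 0.0355
finger_force: 0.0
```

Run:
```python
from h import *
for i in range(3): c=grab('wrist')
cv2.imwrite('pics/w5.png',cv2.resize(c['pixels'][:300,130:430,::-1],None,fx=2,fy=2,interpolation=cv2.INTER_CUBIC))
np.save('w5.npy',c,allow_pickle=True)
s=arm.get_state();print({k:np.round(s[k],4).tolist() for k in('time_s','joints','position','ee_rot','finger_gap','wrist_force')})
```

```text
{'time_s': 14.15, 'joints': [-1.1321, 0.4504, 1.0325, 1.8836, -0.4433, 1.0601, -1.1695], 'position': [0.5208, 0.1484, 0.2159], 'ee_rot': [[0.9493, 0.3144, -0.0006], [0.3144, -0.9493, 0.0004], [-0.0004, -0.0006, -1.0]], 'finger_gap': 0.035, 'wrist_force': [-0.5903, -0.2038, -0.4993]}
```

View pics/w5.png

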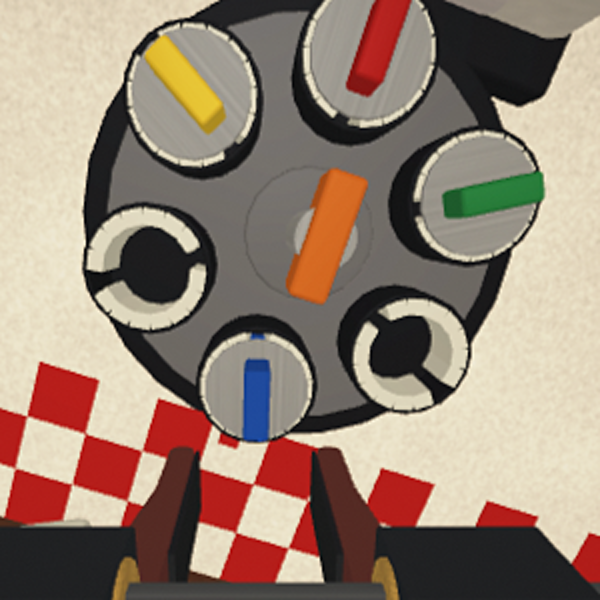

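The capsule sits home: its flange is at crop (256,386), centred on the liner. The knob's top face is centred near (329,232).

Run:
```python
from h import *
c=np.load('w5.npy',allow_pickle=True).item()
r=lambda u,v,z:ray(c,130+(u-.5)/2,(v-.5)/2,z)
k=np.array([r(*q,.159) for q in[(328,168),(368,182),(328,297),(290,284)]])
print(k,k.mean(0));d=(k[0]+k[1]-k[2]-k[3])
print('ang',np.degrees(np.arctan2(d[1],d[0])),'len',np.linalg.norm(d)/2,np.linalg.norm(k[0]-k[1]))
f=r(256,386,.089);print('flange',f)
print('tool delta',np.array(arm.get_state()['ee_rot']).T@(k.mean(0)-arm.get_state()['position']))
```

```text
[[0.62017417 0.15742125 0.159     ]
 [0.62027118 0.14342979 0.159     ]
 [0.58086906 0.14278806 0.159     ]
 [0.58093351 0.15682479 0.159     ]] [0.60056198 0.15011597 0.159     ]
ang 0.9020235998374736 len 0.03932625571229908 0.013991798454980813
flange [0.52311996 0.15008449 0.089     ]
tool delta [0.07630165 0.02349771 0.05683407]
```

Call:
{"api": "apply_moves", "payload": {"series": [{"gripper":0.2,"linear":[37,12.3,0],"turn":0},{"gripper":0.2,"linear":[37.2,12.3,0],"turn":0},{"gripper":0.2,"linear":[0,0,0],"turn":6.1},{"gripper":0.2,"linear":[0,0,0],"turn":6.1},{"gripper":0.2,"linear":[0,0,0],"turn":6.1}]}}

```text
time_s: 14.65
position: [0.599, 0.1474, 0.2145]
ee_rot: [[1.0, -0.005, -0.002], [-0.005, -1.0, -0.001], [-0.002, 0.001, -1.0]]
wrist_force: [0.2, 0.5, -0.2]
finger_gap: 0.0352
finger_force: 0.0
```

Call:
{"api": "apply_moves", "payload": {"series": [{"gripper":0.2,"linear":[0,0,0],"turn":0},{"gripper":0.2,"linear":[0,0,0],"turn":0},{"gripper":0.2,"linear":[0,0,20],"turn":0},{"gripper":0.2,"linear":[0,0,10],"turn":0},{"gripper":0.2,"linear":[0,0,0],"turn":0}]}}

```text
time_s: 15.15
position: [0.5983, 0.1482, 0.1846]
ee_rot: [[1.0, 0.002, -0.003], [0.002, -1.0, -0.001], [-0.003, 0.001, -1.0]]
wrist_force: [0.2, 0.2, 0.4]
finger_gap: 0.035
finger_force: 0.0
```

Run:
```python
from h import *
c=grab('wrist');cv2.imwrite('pics/w6.png',cv2.resize(c['pixels'][80:,130:390,::-1],None,fx=2,fy=2,interpolation=cv2.INTER_CUBIC))
```

```text
(no output)
```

View pics/w6.png

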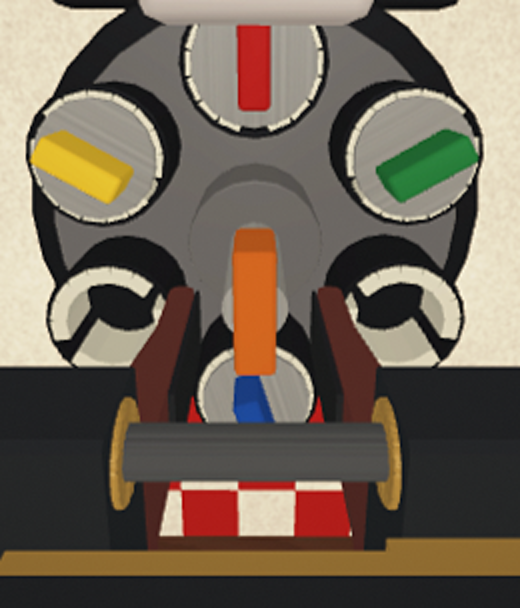

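The knob lies centred and aligned between the fingers. I'll descend and grip it.

Call:
{"api": "apply_moves", "payload": {"series": [{"gripper":0.2,"linear":[0,0,12],"turn":0},{"gripper":0.2,"linear":[0,0,12],"turn":0},{"gripper":0.2,"linear":[0,0,7],"turn":0},{"gripper":0.2,"linear":[0,0,0],"turn":0},{"gripper":1,"linear":[0,0,0],"turn":0}], "squeeze": 55}}

```text
time_s: 15.7
position: [0.5994, 0.148, 0.155]
ee_rot: [[1.0, -0.0, -0.0], [-0.0, -1.0, -0.0], [-0.0, 0.0, -1.0]]
wrist_force: [0.5, 0.4, 0.3]
finger_gap: 0.0301
finger_force: 0.0
```

Call:
{"api": "apply_moves", "payload": {"series": [{"gripper":1,"linear":[0,0,0],"turn":0},{"gripper":1,"linear":[0,0,0],"turn":0},{"gripper":1,"linear":[0,0,0],"turn":0},{"gripper":1,"linear":[0,0,0],"turn":0},{"gripper":1,"linear":[0,0,0],"turn":0}]}}

```text
time_s: 16.2
position: [0.5997, 0.1483, 0.1555]
ee_rot: [[1.0, 0.0, 0.001], [0.0, -1.0, 0.0], [0.001, -0.0, -1.0]]
wrist_force: [1.0, 2.0, 1.9]
finger_gap: 0.0207
finger_force: 55.0
```

Call:
{"api": "apply_moves", "payload": {"series": [{"gripper":1,"linear":[0,0,0],"turn":-3},{"gripper":1,"linear":[0,0,0],"turn":-4},{"gripper":1,"linear":[0,0,0],"turn":-4},{"gripper":1,"linear":[0,0,0],"turn":-4},{"gripper":1,"linear":[0,0,0],"turn":0}]}}

```text
time_s: 16.7
position: [0.5996, 0.1486, 0.1555]
ee_rot: [[0.966, 0.26, 0.001], [0.26, -0.966, 0.001], [0.001, -0.001, -1.0]]
wrist_force: [0.5, 2.6, 1.6]
finger_gap: 0.0211
finger_force: 55.0
```

The gap reads 20.7 mm where the bar is 14 mm wide, so I'll check whether the drum is following.

Run:
```python
from h import *
c=grab('wrist')
for n,a in dict(orange=(5,16),green=(50,85),yellow=(22,33),red=(0,3)).items():
    p=blobpts(c,*a,130,400,60,300) if n!='red' else blobpts(c,*a,200,320,60,160)
    print(n,len(p),p.mean(0),cv2.minAreaRect(p))
s=arm.get_state();print(s['torque'],s['wrist_force'],s['finger_gap'])
```

```text
orange 2070 [257.27197 250.69662] ((257.0, 250.5), (81.0, 26.0), 90.0)
green 1384 [355.9516  171.79552] ((356.3550720214844, 171.29229736328125), (26.48918342590332, 56.72016525268555), 62.850318908691406)
yellow 1446 [158.80083 171.55533] ((158.28091430664062, 171.01626586914062), (57.519691467285156, 27.15302085876465), 27.758541107177734)
red 1083 [257.2724  113.23638] ((257.5, 113.0), (56.0, 19.0), 90.0)
[ 0.48427414  0.05015791 -0.15805667] [0.71431962 2.65330984 2.3850092 ] 0.02092105750962029
```

The drum is following: knob and capsules stay fixed in the tool's view. I'll carry on to 60°.

Call:
{"api": "apply_moves", "payload": {"series": [{"gripper":1,"linear":[0,0,0],"turn":-4},{"gripper":1,"linear":[0,0,0],"turn":-4},{"gripper":1,"linear":[0,0,0],"turn":-4},{"gripper":1,"linear":[0,0,0],"turn":-4},{"gripper":1,"linear":[0,0,0],"turn":-4}]}}

```text
time_s: 17.25
position: [0.5996, 0.1488, 0.1555]
ee_rot: [[0.818, 0.575, 0.0], [0.575, -0.818, 0.001], [0.001, -0.001, -1.0]]
wrist_force: [-1.4, 4.2, 3.5]
finger_gap: 0.0208
finger_force: 55.0
```

Call:
{"api": "apply_moves", "payload": {"series": [{"gripper":1,"linear":[0,0,0],"turn":-5},{"gripper":1,"linear":[0,0,0],"turn":-5},{"gripper":1,"linear":[0,0,0],"turn":-5},{"gripper":1,"linear":[0,0,0],"turn":-5},{"gripper":1,"linear":[0,0,0],"turn":-5}]}}

```text
time_s: 17.75
position: [0.5993, 0.1491, 0.1555]
ee_rot: [[0.498, 0.867, -0.0], [0.867, -0.498, 0.001], [0.001, -0.001, -1.0]]
wrist_force: [-2.4, 2.7, 4.0]
finger_gap: 0.021
finger_force: 55.0
```

Call:
{"api": "apply_moves", "payload": {"series": [{"gripper":1,"linear":[0,0,0],"turn":0},{"gripper":1,"linear":[0,0,0],"turn":0},{"gripper":1,"linear":[0,0,0],"turn":0},{"gripper":1,"linear":[0,0,0],"turn":0},{"gripper":1,"linear":[0,0,0],"turn":0}]}}

```text
time_s: 18.25
position: [0.5993, 0.149, 0.1554]
ee_rot: [[0.503, 0.864, -0.0], [0.864, -0.503, 0.001], [0.001, -0.001, -1.0]]
wrist_force: [-1.0, 4.6, 5.9]
finger_gap: 0.0211
finger_force: 55.0
```

Run:
```python
from h import *
c=grab('wrist')
for n,a in dict(orange=(5,16),green=(50,85),yellow=(22,33)).items():
    p=blobpts(c,*a,130,400,60,300)
    print(n,len(p),p.mean(0),cv2.minAreaRect(p))
s=arm.get_state();print(s['torque'],s['wrist_force'],s['finger_gap'])
```

```text
orange 2071 [256.99277 250.57556] ((257.0, 250.5), (81.0, 26.0), 90.0)
green 1348 [355.11795 171.13501] ((355.0226135253906, 170.9884033203125), (26.526185989379883, 54.57686233520508), 62.78388977050781)
yellow 1442 [158.40152 172.17961] ((157.74285888671875, 171.62721252441406), (57.157222747802734, 27.081134796142578), 27.645973205566406)
[ 0.98473639  0.50183828 -0.02038158] [-2.28205243  5.19651667  7.04847197] 0.020721664937882103
```

Turned 60° and the torque is about zero, so it has clicked in. I'll release and retreat.

Call:
{"api": "apply_moves", "payload": {"series": [{"gripper":0.2,"linear":[0,0,0],"turn":0},{"gripper":0.2,"linear":[0,0,0],"turn":0},{"gripper":0.2,"linear":[0,0,0],"turn":0},{"gripper":0.2,"linear":[0,0,0],"turn":0},{"gripper":0.2,"linear":[0,0,0],"turn":0}]}}

```text
time_s: 18.8
position: [0.5994, 0.1477, 0.155]
ee_rot: [[0.501, 0.866, -0.0], [0.866, -0.501, -0.0], [-0.001, 0.0, -1.0]]
wrist_force: [-1.2, 0.2, -0.8]
finger_gap: 0.0353
finger_force: 0.0
```

Call:
{"api": "apply_moves", "payload": {"series": [{"gripper":0.2,"linear":[0,0,-10],"turn":0},{"gripper":0.2,"linear":[0,0,-30],"turn":0},{"gripper":0.2,"linear":[0,0,-35],"turn":0},{"gripper":0.2,"linear":[-30,0,-10],"turn":0},{"gripper":0.2,"linear":[-40,0,0],"turn":0}]}}

```text
time_s: 19.3
position: [0.5657, 0.0883, 0.2425]
ee_rot: [[0.497, 0.867, 0.004], [0.867, -0.498, 0.001], [0.003, 0.003, -1.0]]
wrist_force: [1.0, -0.3, 0.4]
finger_gap: 0.0354
finger_force: 0.0
```

Call:
{"api": "apply_moves", "payload": {"series": [{"gripper":0.2,"linear":[-50,0,0],"turn":0},{"gripper":0.2,"linear":[-20,0,0],"turn":0},{"gripper":0.2,"linear":[0,0,0],"turn":0},{"gripper":0.2,"linear":[0,0,0],"turn":0},{"gripper":0.2,"linear":[0,0,0],"turn":0}]}}

```text
time_s: 19.8
position: [0.5301, 0.0284, 0.2403]
ee_rot: [[0.498, 0.867, 0.001], [0.867, -0.498, 0.0], [0.001, 0.0, -1.0]]
wrist_force: [-0.2, 0.5, -0.3]
finger_gap: 0.0349
finger_force: 0.0
```

Run:
```python
from h import *
c=grab('wrist','w7.png');print(arm.get_state()['wrist_force'],arm.get_state()['joint_vel'])
for n,a in dict(orange=(5,16),blue=(100,130)).items():
    p=blobpts(c,*a,100,420,20,300);z=.159 if n=='orange' else .115
    W=np.array([ray(c,u,v,z)[:2] for u,v in p]);w,V=np.linalg.eigh(np.cov(W.T));print(n,len(p),p.mean(0),W.mean(0),np.degrees(np.arctan(V[1,1]/V[0,1])))
```

```text
[ 0.10825936  0.21677484 -0.74633355] [-0.00193309  0.0053021   0.00431288  0.0049763   0.00334671 -0.00043428
  0.00149873]
orange 3884 [123.4516 230.7742] [0.42212148 0.06962968] 70.54509483570126
blue 449 [257.049   131.87527] [0.56059507 0.08219708] 76.81630636340643
```

View pics/w7.png

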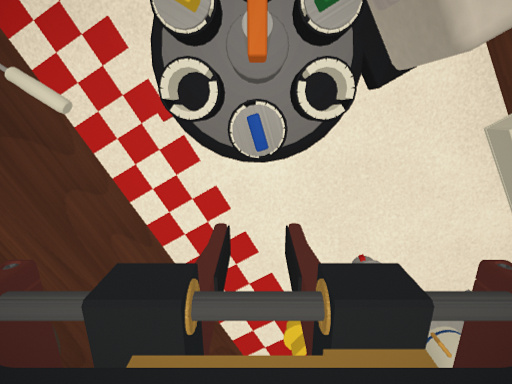

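The drum sits one click on: the knob at (257,30) lies along the 60° tool axis. The blue capsule at (257,130) is flush and concentric in its pocket. The arm is clear, so I'll hand in.

```bash
python3 -c "
from cell import arm
print(arm.close_job())"
```

```text
the job is handed in; nothing more can be done
None
```

The blue capsule is seated flush in its pocket, the carousel stands one click anticlockwise, the gripper is clear, and the job is handed in; the hand-in returned no verdict.

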